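Raise the marking press and draw out the stamped gold bar

TASK

Wind the red handwheel of the blue marking press counter-clockwise until the rising screw just comes up against its upper stop (feel for it, do not force it), letting your hand rise with the wheel so that the sprung grip sleeve is not dragged hard up or down on its pin. Then draw the slide all the way out by its black handle so that the gold bar comes out from under the press, still lying in its pocket, and let go. Leave the other things on the bench where they are.

Things in the scene. Friction and masses are not known exactly. Their poses are not given: they have to be found in the camera images.
- press: Blue C-frame bench press bolted down, 320 x 120 mm base plate, about 160 mm tall without its wheel. Origin: on the table surface, on the vertical axis of the screw. Its z is up; its own -x is the direction in which the slide comes out; the column stands 80 to 130 mm from the axis on the +x side and is lower than the wheel.
- wheel_hub (a point): Centre of the red handwheel, on the screw's axis, at the height of the middle of the rim. Rim radius 60 mm to the centre of its 14 mm thick bar; three spokes; nothing of hub or spokes stands more than 10 mm above this point. Wheel, stem and hood rise 24 mm per counter-clockwise turn seen from above (3.82 mm per rad). It starts 1.0 to 1.3 turns (6.3 to 8.0 rad) below the upper stop.
- wheel (a joint): Twist of the handwheel against its torsion-sprung hub in rad (0 = relaxed, positive = wheel ahead counter-clockwise): 10 N m per rad, so it shows the torque put on the screw. The screw turns at 0.3 N m (5 N at the grip, 0.03 rad) and stays where left. At the hard upper stop, at an unmarked height, the push at the grip grows 2.8 N per mm of the grip's path; 0.15 rad (25 N, 9 mm) is forcing it.
- grip_mid (a point): Middle of the upright black grip sleeve on the wheel's rim: cylinder 22 mm in diameter, 40 mm tall (20 mm above and below this point), its axis vertical and 60 mm from the wheel's axis. Its lower end is 14 mm above the middle of the rim (7 mm above the rim's top). The sleeve spins freely on its pin, so the hand need not turn with the wheel; it can be pinched from above in any direction.
- grip (a joint): Float of the grip sleeve along its pin (m, 0 = centred, up positive, ends at +-7 mm): spring-centred, 3 N per mm. It shows how hard the sleeve is dragged up or down; 5 mm (15 N) either way is too hard.
- slide (a joint): Travel of the aluminium slide in m: 0 = pushed home under the press, 0.100 = fully out against its end stop. Moves along the press's own -x; friction about 3 N; it stays where it is left. It cannot be drawn while the hood is down over the bar.
- slide_handle (a point): Point on the axis of the slide's upright black handle post, 68 mm above the table: post 18 mm in diameter, top 88 mm above the table (20 mm above this point), foot at 35 mm. It stands on the slide, 150 mm from the screw's axis when the slide is home; pinch from above.
- slide_pocket (a point): Centre of the floor of the slide's shallow pocket (61 x 33 mm, rim 4 mm high), 31 mm above the table; it moves with the slide, and lies on the screw's axis when the slide is home.
- bar: Gold bar just stamped, 58 x 30 x 18 mm, about 0.6 kg, loose in the slide's pocket, long side along the slide. Origin: centre of its underside. At the start the steel hood of the press (76 x 50 mm) reaches 3 to 10 mm down over it; with the press fully raised it is clear.
- bar_a: Bystander: gold bar 58 x 30 x 18 mm on a grey felt pad. Origin: centre of underside.
- bar_b: Bystander: gold bar 58 x 30 x 18 mm on a second grey felt pad. Origin: centre of underside.
- hammer: Bystander: hammer 240 mm long, lying.
- loupe: Bystander: black loupe, 52 mm in diameter, 50 mm tall, standing. Origin: centre of underside.
- tiles: Bystander: stack of cardboard tiles 70 x 50 x 24 mm. Origin: centre of underside.

How it is judged:
By the outcome, as a careful person would: the job done as asked, in the order asked, and still so for the second after the job is handed in, with the robot touching nothing.
It also fails if it takes over 64 s, if anything falls off the work surface, if the arm or the gripper's body presses on something with over 40 N, if the wrist force passes 120 N, or if a joint passes its speed limit or range.

ROBOT

A 6-joint arm with a two-finger parallel gripper is mounted at the origin on the work surface. World frame = base frame: x ahead of the robot, y to its left, z up, the work surface at z = 0. Lengths are in mm, angles in rad, forces in N, time in s.
With the tool pointing down it reaches from about 275 to 1000 mm from the base axis. Payload 8.4 kg.
Tool frame: the origin (TCP) lies midway between the tips of the shut fingers; the grasp point (between the pads) lies 19 mm behind it; z points along the fingers, y is the line along which they close (so a half turn about z gives the same grasp; the last joint's range is limited). The gripper opens to 85 mm and grips with 20 to 120 N. Pads are 22 mm wide; open, the fingers measure 114 mm over their backs; the gripper's body (76 mm by 85 mm) begins 54 mm behind the grasp point. The pads swing forward as they close: fully open they stand 13 mm farther back than shut.
Start: joints at [-1.167, 0.353, 1.633, -0, 1.155, -0.002], TCP at [246.72, -574.245, 231.281] pointing down, gripper open.
Joint ranges: [-2.63, 2.63], [-0.92, 2.1], [0.06, 2.66], [-1.3, 4.44], [0, 2.69], [-3.02, 3.02]. Speed limits (rad/s): [2.22, 2.22, 2.79, 3.14, 3.14, 3.14].

INTERFACE

Orientations are given as a rotation vector (axis times angle).
In Python, from plant import r gives the robot as it stands. The module is installed in compiled form; this text tells all that it offers.
- The arm moves only by the tool drive_tool, never from a script. Its argument "motion" is a list of rows, each an object with "offset": the shift along the tool's x, y, z in mm, a list of three; "spin": the turn about the tool's z in degrees. A call has 1 to 10 rows; each row is the pose to reach, as a shift and turn from the pose commanded when the call began, along the tool's axes at that moment; what a row does not reach only later rows make up. A row lasts 1/12 s, in which the tool goes at most 41.7 mm and 7.16 degrees, less where a joint would pass 70% of its speed; a pose out of reach is approached as far as the arm can. A call with a gripper value outside its range is refused whole. "grip" is the opening, from 0 (shut) to 1 (fully open), set as the call begins (left out, the last holds). The fingers move at their own pace and stop on an object; "grip_force" is the grip in N (left out, the last holds). Time passes only in rows, so rows that repeat a pose let the fingers close. It gives the time, the measured TCP pose, the force, the opening and the grip force at its end, in the units of the state.
- r.observe(): the state, without advancing time (a new reading comes with each control period).
- r.get_image(name): name is "side" or "top"; returns a dict with "img" (384x512x3 uint8, red, green, blue), "range_z" (384x512 float32, mm along the optical axis (not along the pixel's ray), 0 where there is no reading), "intrinsics" (3x3 intrinsics, pixels), "k1" (the pictures are not rectified: a ray, as slopes to the right and down, at radius r is drawn at 1 + k1 r^2 times it, then the intrinsics apply), "xyz" and "rotation" of the camera in the world. Camera axes: x right, y up, looking along -z (the intrinsics and any distortion apply to the point x, -y, -z); pixel columns grow to the right and rows downward; lengths in mm; the calibration is good to about 2 mm. A picture is of the moment at which its call begins.
- r.hand_in(): hands the job in; it is judged then, once.
The state is a dict: "time_s": time; "joint_pos": joint angles; "joint_velocities": joint speeds; "effort": joint torques, N m; "tool_pos": TCP position; "tool_rot": TCP orientation; "force": force on the tool from outside, world axes, zero at the start; "moment": the same for the moment, N m; "gripper_width": finger opening in mm; "grip_force": force on a finger pad.
Only numpy, scipy, OpenCV 4.12 (cv2) and the standard library are available. Lean on these libraries where they do the work, as an engineer would, in place of code of your own. Each camera call takes 0.05 s, during which the arm holds its last target. There are 200 camera calls.

## Working session

There is one attempt and no reset: what is moved stays moved. The work goes in short steps, Python scripts to look and compute and a tool call to move; the robot and the scene stay as the last step left them, time stands still between calls to the robot, and variables do not carry over. Pictures are saved under pics/ and viewed, at most 10 in all, crops included, and the job is handed in when it is done.

Besides the shell and the picture viewer there is one more tool, called after "Emit:" by a JSON object that holds its "fn" and its "kwargs", one argument or row to a line. drive_tool: Moves the arm, as the interface text tells. Its arguments: {"type":"object","properties":{"motion":{"type":"array","items":{"type":"object","properties":{"offset":{"type":"array","items":{"type":"number"}},"spin":{"type":"number"}}}},"grip":{"type":"number"},"grip_force":{"type":"number"}},"required":["motion"]}

```bash
mkdir -p pics; cat > h.py <<'E'
import numpy as np, cv2
from plant import r
def get(n):
    d=r.get_image(n); return d
def cloud(d):
    K=np.array(d["intrinsics"]);k=d["k1"];h,w=d["range_z"].shape
    u,v=np.meshgrid(np.arange(w),np.arange(h))
    p=np.stack([u,v],-1).reshape(-1,1,2).astype(float)
    s=cv2.undistortPoints(p,K,np.array([k,0,0,0,0.])).reshape(h,w,2)
    z=d["range_z"]; c=np.stack([s[...,0]*z,-s[...,1]*z,-z],-1)
    R=np.array(d["rotation"])
    if R.shape!=(3,3): R=cv2.Rodrigues(R.astype(float))[0]
    P=c@R.T+np.array(d["xyz"]); P[z==0]=np.nan
    return P
E
python3 - <<'E'
from h import *
o=r.observe(); print(o)
for n in("side","top"):
    d=get(n); print(n,d["xyz"],d["rotation"],d["intrinsics"],d["k1"])
    cv2.imwrite(f"pics/{n}0.png",d["img"][...,::-1]); np.save(f"{n}0.npy",cloud(d)); np.save(f"{n}0i.npy",d["img"])
E
```

```text
{'time_s': 0.0, 'joint_pos': array([-1.16740122e+00,  3.53645039e-01,  1.63418643e+00, -1.77413359e-06,
        1.15523160e+00, -2.38530297e-03]), 'joint_velocities': array([-0.00013871, -0.0003803 ,  0.0001527 , -0.00013325, -0.0009051 ,
       -0.00029   ]), 'effort': array([-1.44418271e-03, -6.05243540e+01, -3.42069912e+01, -8.78757282e-05,
        9.42415703e-03, -2.29746445e-05]), 'tool_pos': array([ 246.51453616, -573.76679631,  230.54126812]), 'tool_rot': array([-3.07574187e+00, -6.32745154e-01,  4.62300794e-04]), 'force': array([ 0.42270722,  0.18733116, -0.24111808]), 'moment': array([ 0.03132098, -0.01680549, -0.03883245]), 'grip_force': 0.0, 'gripper_width': 85.68585086142278}
side [ 304.39177964 -653.95286691  837.59082672] [ 0.78729973 -0.14595224 -0.37332535] [[351.56808559   0.         254.58922155]
 [  0.         351.56808559 189.81039268]
 [  0.           0.           1.        ]] -0.03496207096988193
top [ 434.4471654     2.7040459  1270.17924391] [ 0.08073845 -0.07735469 -1.57395583] [[356.0405094    0.         257.16568554]
 [  0.         356.0405094  187.01097605]
 [  0.           0.           1.        ]] -0.09577495508667515
```

View pics/top0.png

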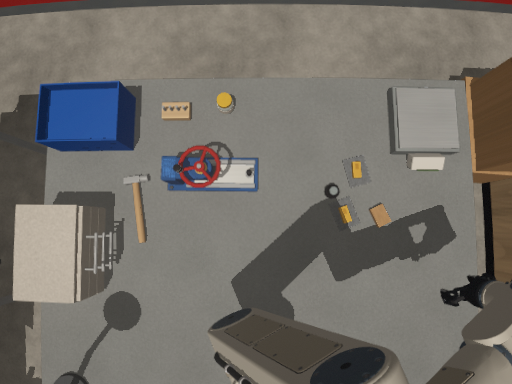

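View pics/side0.png

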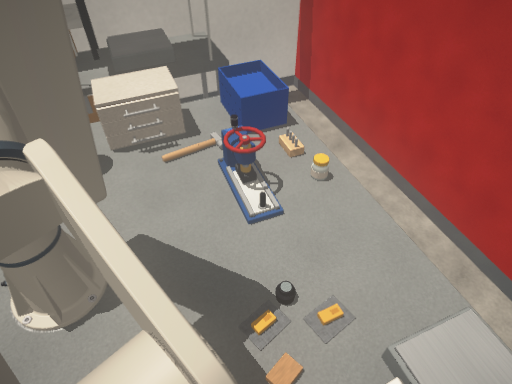

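The top view shows the red wheel at about (200,167), its black grip at about (178,168), and the slide handle at (249,173). The slide therefore points toward world -y, and nothing stands in the way of its travel.

```bash
python3 - <<'E'
from h import *
for n in("top","side"):
    P=np.load(n+"0.npy"); I=np.load(n+"0i.npy").astype(int)
    R,G,B=I[...,0],I[...,1],I[...,2]
    reg=(P[...,0]>420)&(P[...,0]<720)&(P[...,1]>-120)&(P[...,1]<350)
    red=reg&(R>110)&(G<60)&(B<60)&(P[...,2]>100)
    blk=reg&(R<45)&(G<45)&(B<45)&(P[...,2]>50)
    Q=P[red]; print(n,"red",len(Q),np.percentile(Q,[2,25,50,75,98],axis=0).round(0).tolist())
    # circle fit xy
    A=np.c_[2*Q[:,:2],np.ones(len(Q))]; rim=Q
    c=np.median(Q[:,:2],0)
    for _ in range(10):
        d=np.hypot(*(Q[:,:2]-c).T); s=Q[(d>50)&(d<72)]
        x=np.linalg.lstsq(np.c_[2*s[:,:2],np.ones(len(s))],(s[:,:2]**2).sum(1),rcond=None)[0]; c=x[:2]
    print("circle",c,np.sqrt(x[2]+c@c),"z",np.median(s[:,2]))
    nl,L=cv2.connectedComponents(blk.astype(np.uint8))
    for i in range(1,nl):
        m=L==i
        if m.sum()>5:
            q=P[m]; v,u=np.where(m); print(m.sum(),u.mean().round(),v.mean().round(),np.median(q,0).round(1),q.min(0).round(),q.max(0).round())
    blue=reg&(B>90)&(R<60)&(P[...,2]>5)&(P[...,2]<30)
    b=P[blue][:,:2].astype(np.float32); print("base",cv2.minAreaRect(b))
E
python3 -c "
import cv2
a=cv2.imread('pics/top0.png')[130:210,140:280];b=cv2.imread('pics/side0.png')[100:230,190:300]
cv2.imwrite('pics/c.png',cv2.hconcat([cv2.resize(a,(440,251),interpolation=2),cv2.copyMakeBorder(cv2.resize(b,(212,251)),0,0,0,0,0)]))"
```

```text
top red 538 [[548.0, 124.0, 187.0], [575.0, 150.0, 191.0], [609.0, 176.0, 192.0], [646.0, 213.0, 194.0], [670.0, 239.0, 197.0]]
circle [608.96157383 183.82303726] 58.885575738315914 z 192.55726801241076
base ((608.721435546875, 164.78463745117188), (305.4980773925781, 114.90052795410156), 89.12203979492188)
side red 56 [[559.0, 118.0, 184.0], [598.0, 169.0, 187.0], [610.0, 227.0, 188.0], [628.0, 236.0, 190.0], [659.0, 239.0, 194.0]]
circle [605.72266567 222.67933096] 54.820715095116505 z 189.67925848221444
base ((0.0, 0.0), (0.0, 0.0), 0.0)
```

View pics/c.png

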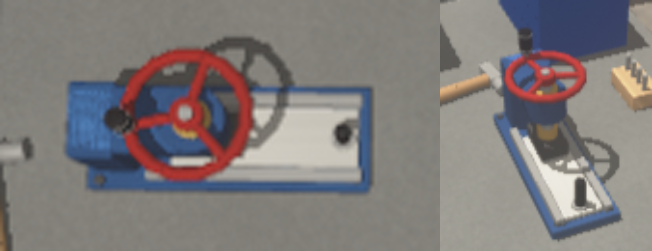

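The crops show the grip at the wheel's left (+y) and slightly in front, next to the column. The handle stands at the right end of the slide.

```bash
python3 - <<'E'
from h import *
for n in("top","side"):
    P=np.load(n+"0.npy")
    X,Y,Z=P[...,0],P[...,1],P[...,2]
    g=(X>540)&(X<690)&(Y>100)&(Y<280)&(Z>208)
    hd=(X>560)&(X<660)&(Y>-10)&(Y<80)&(Z>50)&(Z<95)
    base=(X>500)&(X<720)&(Y>-20)&(Y<110)&(Z>6)&(Z<60)
    for k,m in(("grip",g),("handle",hd)):
        q=P[m]; print(n,k,len(q))
        if len(q): print(np.percentile(q,[0,10,50,90,100],axis=0).round(0).tolist()); t=q[q[:,2]>q[:,2].max()-6]; print(" top",t.mean(0).round(1),len(t))
    print("base",cv2.minAreaRect(P[base][:,:2].astype(np.float32)))
P=np.load("top0.npy");X,Y,Z=P[...,0],P[...,1],P[...,2]
for y in (20,50,80): 
    m=(abs(Y-y)<4)&(Z>6)&(Z<60)&(X>500)&(X<720); print(y,X[m].min(),X[m].max())
E
```

```text
top grip 64
[[586.0, 232.0, 208.0], [588.0, 234.0, 217.0], [596.0, 240.0, 239.0], [605.0, 249.0, 242.0], [608.0, 252.0, 245.0]]
 top [596.  243.4 241.1] 32
top handle 27
[[597.0, 25.0, 59.0], [598.0, 26.0, 67.0], [604.0, 32.0, 87.0], [611.0, 39.0, 90.0], [612.0, 39.0, 93.0]]
 top [605.   32.6  88.8] 15
base ((625.8209228515625, 45.11195373535156), (170.84364318847656, 128.8175811767578), 0.22133783996105194)
side grip 82
[[585.0, 230.0, 208.0], [587.0, 232.0, 212.0], [594.0, 237.0, 229.0], [604.0, 245.0, 241.0], [606.0, 254.0, 243.0]]
 top [595.6 241.3 240.2] 25
side handle 67
[[596.0, 25.0, 50.0], [597.0, 26.0, 56.0], [603.0, 30.0, 76.0], [612.0, 35.0, 89.0], [613.0, 42.0, 90.0]]
 top [604.2  32.9  87.6] 22
base ((605.1336059570312, 55.772090911865234), (109.10663604736328, 121.32569122314453), 89.1068344116211)
20 546.3621242042357 689.0915069565058
50 546.8788593709739 711.0808749673622
80 546.7510684832197 711.1049952077515
```

Emit:
{"fn": "drive_tool", "kwargs": {
  "motion": [
    {"offset": [15,-14,-10],"spin": 3},
    {"offset": [45,-43,-30],"spin": 8},
    {"offset": [73,-70,-45],"spin": 13},
    {"offset": [100,-96,-60],"spin": 18},
    {"offset": [128,-122,-75],"spin": 23.25},
    {"offset": [156,-149,-85],"spin": 23.25},
    {"offset": [184,-175,-90],"spin": 23.25},
    {"offset": [212,-201,-90],"spin": 23.25},
    {"offset": [239,-228,-90],"spin": 23.25},
    {"offset": [267,-254,-90],"spin": 23.25}
  ]
}}

```text
time_s: 0.93
tool_pos: [391.8, -233.6, 321.4]
tool_rot: [3.141, -0.0, 0.0]
force: [0.3, -1.5, -0.3]
gripper_width: 85.5
grip_force: 0.0
```

```bash
python3 -c "
from h import *
o=r.observe();print(o['time_s'],o['tool_pos'],cv2.Rodrigues(o['tool_rot'])[0].round(3),o['joint_pos'].round(2),o['force'])"
```

```text
0.9333 [ 391.81087971 -233.61764314  321.36072922] [[ 1. -0.  0.]
 [-0. -1. -0.]
 [ 0.  0. -1.]] [-0.54 -0.    1.86 -0.    1.28  1.03] [ 0.32426661 -1.46231014 -0.29293583]
```

Emit:
{"fn": "drive_tool", "kwargs": {
  "motion": [
    {"offset": [15,-35,0]},
    {"offset": [31,-72,0]},
    {"offset": [46,-108,0]},
    {"offset": [62,-145,0]},
    {"offset": [78,-182,0]},
    {"offset": [93,-218,0]},
    {"offset": [109,-255,0]},
    {"offset": [125,-292,0]},
    {"offset": [141,-329,0]},
    {"offset": [156,-365,0]}
  ]
}}

```text
$.motion[0]: bad value
```

Emit:
{"fn": "drive_tool", "kwargs": {
  "motion": [
    {"offset": [14,-35,0]},
    {"offset": [28,-67,0]},
    {"offset": [38,-92,0]},
    {"offset": [45,-108,0]},
    {"offset": [48,-113,0]},
    {"offset": [48,-113,0]},
    {"offset": [48,-113,0]}
  ]
}}

```text
$.motion[0]: bad value
```

```bash
python3 - <<'E'
from h import *
o=r.observe();print(o['time_s'],o['tool_pos'],o['joint_pos'].round(2),o['force'])
for n in("side","top"):
    d=get(n); np.save(n+"1.npy",cloud(d)); cv2.imwrite(f"pics/{n}1.png",d["img"][...,::-1])
a=cv2.imread('pics/top1.png')[110:220,140:280];b=cv2.imread('pics/side1.png')[60:230,170:300]
cv2.imwrite('pics/c1.png',cv2.hconcat([cv2.resize(a,(450,354),interpolation=2),cv2.resize(b,(271,354),interpolation=2)]))
E
```

```text
0.9333 [ 391.81087971 -233.61764314  321.36072922] [-0.54 -0.    1.86 -0.    1.28  1.03] [ 0.32426661 -1.46231014 -0.29293583]
```

View pics/c1.png

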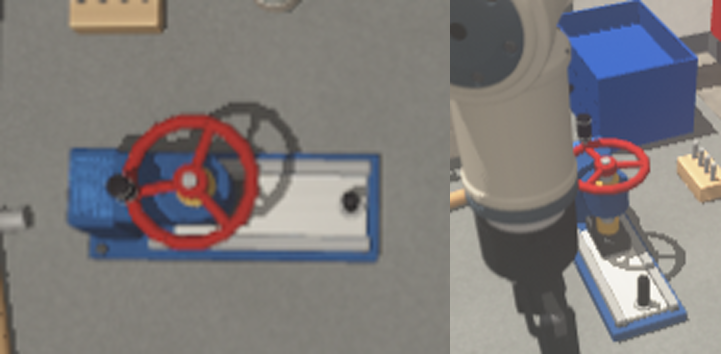

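The moves were refused because each row needs a spin value. The picture shows the press unchanged, with the arm still on its way.

Emit:
{"fn": "drive_tool", "kwargs": {
  "motion": [
    {"offset": [15,-35,0],"spin": 0},
    {"offset": [31,-72,0],"spin": 0},
    {"offset": [46,-108,0],"spin": 0},
    {"offset": [62,-145,0],"spin": 0},
    {"offset": [78,-182,0],"spin": 0},
    {"offset": [93,-218,0],"spin": 0},
    {"offset": [109,-255,0],"spin": 0},
    {"offset": [125,-292,0],"spin": 0},
    {"offset": [141,-329,0],"spin": 0},
    {"offset": [156,-365,0],"spin": 0}
  ]
}}

```text
time_s: 1.87
tool_pos: [548.4, 131.1, 321.0]
tool_rot: [3.141, -0.0, -0.0]
force: [-1.0, -0.7, -0.7]
gripper_width: 85.4
grip_force: 0.0
```

Emit:
{"fn": "drive_tool", "kwargs": {
  "motion": [
    {"offset": [14,-35,0],"spin": 0},
    {"offset": [28,-67,0],"spin": 0},
    {"offset": [38,-92,0],"spin": 0},
    {"offset": [45,-108,0],"spin": 0},
    {"offset": [48,-113,0],"spin": 0},
    {"offset": [48,-113,0],"spin": 0},
    {"offset": [48,-113,0],"spin": 0}
  ]
}}

```text
time_s: 2.45
tool_pos: [595.6, 241.5, 320.8]
tool_rot: [3.141, -0.0, -0.002]
force: [-0.9, -0.1, -0.6]
gripper_width: 85.7
grip_force: 0.0
```

```bash
python3 - <<'E'
from h import *
for n in("side","top"):
    d=get(n); np.save(n+"1.npy",cloud(d)); cv2.imwrite(f"pics/{n}1.png",d["img"][...,::-1])
a=cv2.imread('pics/top1.png')[110:220,140:280];b=cv2.imread('pics/side1.png')[60:230,170:300]
cv2.imwrite('pics/c2.png',cv2.hconcat([cv2.resize(a,(450,354),interpolation=2),cv2.resize(b,(271,354),interpolation=2)]))
o=r.observe();print(o['time_s'],o['tool_pos'],o['tool_rot'],o['joint_pos'].round(2),o['force'])
E
```

```text
2.55 [595.50653188 241.10826134 321.26546131] [ 3.14105091e+00 -1.55913391e-03 -5.62651966e-04] [ 0.38  0.31  1.49 -0.    1.34  1.95] [-0.34617447  0.30446178  0.91844558]
```

View pics/c2.png

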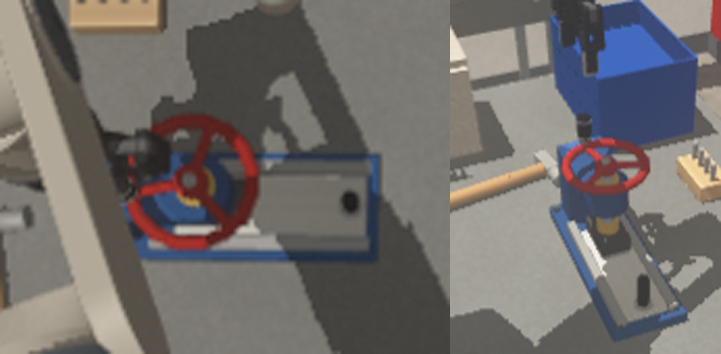

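The gripper hangs above the grip sleeve, lined up in both views. I'll go down and pinch.

Emit:
{"fn": "drive_tool", "kwargs": {
  "motion": [
    {"offset": [0,-1,20],"spin": 0},
    {"offset": [0,-1,45],"spin": 0},
    {"offset": [0,-1,70],"spin": 0},
    {"offset": [0,-1,90],"spin": 0},
    {"offset": [0,-1,105],"spin": 0},
    {"offset": [0,-1,113],"spin": 0},
    {"offset": [0,-1,116],"spin": 0},
    {"offset": [0,-1,116],"spin": 0}
  ],
  "grip": 0.7
}}

```text
time_s: 3.22
tool_pos: [595.7, 242.8, 205.3]
tool_rot: [3.141, -0.001, -0.0]
force: [-0.8, 0.1, 0.3]
gripper_width: 60.1
grip_force: 0.0
```

Emit:
{"fn": "drive_tool", "kwargs": {
  "motion": [
    {"offset": [0,0,0],"spin": 0},
    {"offset": [0,0,0],"spin": 0},
    {"offset": [0,0,0],"spin": 0},
    {"offset": [0,0,0],"spin": 0},
    {"offset": [0,0,0],"spin": 0},
    {"offset": [0,0,0],"spin": 0},
    {"offset": [0,0,0],"spin": 0},
    {"offset": [0,0,0],"spin": 0}
  ],
  "grip": 0,
  "grip_force": 50
}}

```text
time_s: 3.88
tool_pos: [596.0, 243.5, 205.6]
tool_rot: [3.142, 0.0, 0.001]
force: [0.8, -2.1, 2.6]
gripper_width: 20.5
grip_force: 48.9
```

```bash
cat > tab.py <<'E'
import sys,json,numpy as np
p0=np.radians(102.3)
def pos(t): return np.array([60*np.cos(p0+t),-60*np.sin(p0+t),-3.82*t])
def tab(t0,t1,n): return json.dumps([{"offset":[round(x,1) for x in (pos(t)-pos(t0)).tolist()],"spin":0} for t in np.linspace(t0,t1,n+1)[1:]])
if __name__=="__main__":
    for a in sys.argv[1:]:
        t0,t1,n=a.split(","); print(a,tab(float(t0),float(t1),int(n)))
E
python3 tab.py 0,.5,8 .5,1.3,8 1.3,2.3,10 2.3,3.3,10 3.3,4.3,10 4.3,5.3,10 5.3,6.1,10
```

```text
0,.5,8 [{"offset": [-3.6, 0.9, -0.2], "spin": 0}, {"offset": [-7.2, 2.1, -0.5], "spin": 0}, {"offset": [-10.7, 3.4, -0.7], "spin": 0}, {"offset": [-14.1, 5.0, -1.0], "spin": 0}, {"offset": [-17.4, 6.8, -1.2], "spin": 0}, {"offset": [-20.6, 8.8, -1.4], "spin": 0}, {"offset": [-23.6, 10.9, -1.7], "spin": 0}, {"offset": [-26.5, 13.3, -1.9], "spin": 0}]
.5,1.3,8 [{"offset": [-4.3, 4.2, -0.4], "spin": 0}, {"offset": [-8.2, 8.7, -0.8], "spin": 0}, {"offset": [-11.6, 13.6, -1.1], "spin": 0}, {"offset": [-14.5, 18.9, -1.5], "spin": 0}, {"offset": [-16.9, 24.4, -1.9], "spin": 0}, {"offset": [-18.7, 30.1, -2.3], "spin": 0}, {"offset": [-19.9, 36.0, -2.7], "spin": 0}, {"offset": [-20.6, 42.0, -3.1], "spin": 0}]
1.3,2.3,10 [{"offset": [-0.0, 6.0, -0.4], "spin": 0}, {"offset": [0.5, 12.0, -0.8], "spin": 0}, {"offset": [1.7, 17.9, -1.1], "spin": 0}, {"offset": [3.4, 23.6, -1.5], "spin": 0}, {"offset": [5.7, 29.1, -1.9], "spin": 0}, {"offset": [8.6, 34.4, -2.3], "spin": 0}, {"offset": [11.9, 39.4, -2.7], "spin": 0}, {"offset": [15.8, 44.0, -3.1], "spin": 0}, {"offset": [20.0, 48.2, -3.4], "spin": 0
[... 1135 characters left out ...]
6, -1.9], "spin": 0}, {"offset": [-3.6, -35.3, -2.3], "spin": 0}, {"offset": [-6.2, -40.7, -2.7], "spin": 0}, {"offset": [-9.4, -45.8, -3.1], "spin": 0}, {"offset": [-13.0, -50.5, -3.4], "spin": 0}, {"offset": [-17.1, -54.9, -3.8], "spin": 0}]
5.3,6.1,10 [{"offset": [-3.6, -3.2, -0.3], "spin": 0}, {"offset": [-7.4, -6.1, -0.6], "spin": 0}, {"offset": [-11.4, -8.7, -0.9], "spin": 0}, {"offset": [-15.7, -10.9, -1.2], "spin": 0}, {"offset": [-20.1, -12.8, -1.5], "spin": 0}, {"offset": [-24.6, -14.4, -1.8], "spin": 0}, {"offset": [-29.3, -15.6, -2.1], "spin": 0}, {"offset": [-34.0, -16.4, -2.4], "spin": 0}, {"offset": [-38.8, -16.8, -2.8], "spin": 0}, {"offset": [-43.6, -16.8, -3.1], "spin": 0}]
```

Emit:
{"fn": "drive_tool", "kwargs": {
  "motion": [
    {"offset": [-3.6,0.9,-0.2],"spin": 0},
    {"offset": [-7.2,2.1,-0.5],"spin": 0},
    {"offset": [-10.7,3.4,-0.7],"spin": 0},
    {"offset": [-14.1,5.0,-1.0],"spin": 0},
    {"offset": [-17.4,6.8,-1.2],"spin": 0},
    {"offset": [-20.6,8.8,-1.4],"spin": 0},
    {"offset": [-23.6,10.9,-1.7],"spin": 0},
    {"offset": [-26.5,13.3,-1.9],"spin": 0}
  ]
}}

```text
time_s: 4.55
tool_pos: [570.3, 231.6, 207.9]
tool_rot: [-3.139, 0.0, -0.005]
force: [3.9, 5.4, 1.1]
gripper_width: 20.7
grip_force: 49.0
```

Emit:
{"fn": "drive_tool", "kwargs": {
  "motion": [
    {"offset": [-4.3,4.2,-0.4],"spin": 0},
    {"offset": [-8.2,8.7,-0.8],"spin": 0},
    {"offset": [-11.6,13.6,-1.1],"spin": 0},
    {"offset": [-14.5,18.9,-1.5],"spin": 0},
    {"offset": [-16.9,24.4,-1.9],"spin": 0},
    {"offset": [-18.7,30.1,-2.3],"spin": 0},
    {"offset": [-19.9,36.0,-2.7],"spin": 0},
    {"offset": [-20.6,42.0,-3.1],"spin": 0}
  ]
}}

```text
time_s: 5.22
tool_pos: [547.8, 189.8, 210.5]
tool_rot: [-3.138, 0.0, 0.001]
force: [-1.2, 6.2, 2.0]
gripper_width: 20.5
grip_force: 49.2
```

Emit:
{"fn": "drive_tool", "kwargs": {
  "motion": [
    {"offset": [0,6.0,-0.4],"spin": 0},
    {"offset": [0.5,12.0,-0.8],"spin": 0},
    {"offset": [1.7,17.9,-1.1],"spin": 0},
    {"offset": [3.4,23.6,-1.5],"spin": 0},
    {"offset": [5.7,29.1,-1.9],"spin": 0},
    {"offset": [8.6,34.4,-2.3],"spin": 0},
    {"offset": [11.9,39.4,-2.7],"spin": 0},
    {"offset": [15.8,44.0,-3.1],"spin": 0},
    {"offset": [20.0,48.2,-3.4],"spin": 0},
    {"offset": [24.7,52.0,-3.8],"spin": 0}
  ]
}}

```text
time_s: 6.05
tool_pos: [571.1, 136.7, 213.7]
tool_rot: [-3.141, 0.0, 0.007]
force: [-7.0, 2.0, 5.3]
gripper_width: 20.6
grip_force: 49.4
```

Emit:
{"fn": "drive_tool", "kwargs": {
  "motion": [
    {"offset": [5.0,3.3,-0.5],"spin": 0},
    {"offset": [10.4,6.0,-1.1],"spin": 0},
    {"offset": [15.9,8.2,-1.6],"spin": 0},
    {"offset": [21.7,9.9,-2.1],"spin": 0},
    {"offset": [27.6,10.9,-2.7],"spin": 0},
    {"offset": [33.6,11.4,-3.2],"spin": 0},
    {"offset": [39.6,11.2,-3.7],"spin": 0},
    {"offset": [45.5,10.5,-4.2],"spin": 0},
    {"offset": [51.4,9.2,-4.6],"spin": 0},
    {"offset": [57.1,7.3,-5.0],"spin": 0}
  ]
}}

```text
time_s: 6.88
tool_pos: [628.5, 128.1, 218.3]
tool_rot: [3.14, -0.0, -0.008]
force: [-5.0, -3.8, 2.0]
gripper_width: 21.0
grip_force: 49.4
```

Emit:
{"fn": "drive_tool", "kwargs": {
  "motion": [
    {"offset": [5.5,-2.5,-0.4],"spin": 0},
    {"offset": [10.7,-5.5,-0.8],"spin": 0},
    {"offset": [15.5,-9.0,-1.2],"spin": 0},
    {"offset": [20.0,-12.9,-1.6],"spin": 0},
    {"offset": [24.1,-17.3,-2.1],"spin": 0},
    {"offset": [27.7,-22.1,-2.5],"spin": 0},
    {"offset": [30.9,-27.2,-2.9],"spin": 0},
    {"offset": [33.4,-32.6,-3.4],"spin": 0},
    {"offset": [35.5,-38.3,-3.8],"spin": 0},
    {"offset": [37.0,-44.1,-4.2],"spin": 0}
  ]
}}

```text
time_s: 7.72
tool_pos: [666.4, 171.9, 222.5]
tool_rot: [3.139, -0.0, -0.005]
force: [-2.5, -6.7, 1.2]
gripper_width: 20.6
grip_force: 49.2
```

Emit:
{"fn": "drive_tool", "kwargs": {
  "motion": [
    {"offset": [0.9,-5.9,-0.4],"spin": 0},
    {"offset": [1.2,-11.9,-0.8],"spin": 0},
    {"offset": [0.9,-17.9,-1.1],"spin": 0},
    {"offset": [-0.1,-23.8,-1.5],"spin": 0},
    {"offset": [-1.6,-29.6,-1.9],"spin": 0},
    {"offset": [-3.6,-35.3,-2.3],"spin": 0},
    {"offset": [-6.2,-40.7,-2.7],"spin": 0},
    {"offset": [-9.4,-45.8,-3.1],"spin": 0},
    {"offset": [-13.0,-50.5,-3.5],"spin": 0},
    {"offset": [-17.1,-54.9,-3.9],"spin": 0}
  ]
}}

```text
time_s: 8.55
tool_pos: [650.2, 226.8, 226.7]
tool_rot: [3.139, -0.0, -0.0]
force: [3.3, -7.3, 0.3]
gripper_width: 21.2
grip_force: 49.1
```

```bash
python3 tab.py 5.3,5.9,8 5.9,6.2,6 6.2,6.3,4 6.3,6.38,4 6.38,6.46,4  6.46,6.54,4 6.54,6.62,4 6.62,6.7,4
```

```text
5.3,5.9,8 [{"offset": [-3.3, -3.0, -0.3], "spin": 0}, {"offset": [-6.9, -5.7, -0.6], "spin": 0}, {"offset": [-10.7, -8.2, -0.9], "spin": 0}, {"offset": [-14.6, -10.4, -1.1], "spin": 0}, {"offset": [-18.7, -12.3, -1.4], "spin": 0}, {"offset": [-22.9, -13.8, -1.7], "spin": 0}, {"offset": [-27.2, -15.1, -2.0], "spin": 0}, {"offset": [-31.6, -16.0, -2.3], "spin": 0}]
5.9,6.2,6 [{"offset": [-3.0, -0.4, -0.2], "spin": 0}, {"offset": [-6.0, -0.7, -0.4], "spin": 0}, {"offset": [-9.0, -0.8, -0.6], "spin": 0}, {"offset": [-12.0, -0.8, -0.8], "spin": 0}, {"offset": [-14.9, -0.7, -1.0], "spin": 0}, {"offset": [-17.9, -0.3, -1.1], "spin": 0}]
6.2,6.3,4 [{"offset": [-1.5, 0.2, -0.1], "spin": 0}, {"offset": [-3.0, 0.5, -0.2], "spin": 0}, {"offset": [-4.4, 0.8, -0.3], "spin": 0}, {"offset": [-5.9, 1.1, -0.4], "spin": 0}]
6.3,6.38,4 [{"offset": [-1.2, 0.3, -0.1], "spin": 0}, {"offset": [-2.3, 0.6, -0.2], "spin": 0}, {"offset": [-3.5, 0.9, -0.2], "spin": 0}, {"offset": [-4.6, 1.3, -0.3], "spin": 0}]
6.38,6.46,4 [{"offset": [-1.1, 0.4, -0.1], "spin": 0}, {"offset": [-2.3, 0.8, -0.2], "spin": 0}, {"offset": [-3.4, 1.2, -0.2], "spin": 0}, {"offset": [-4.5, 1.7, -0.3], "spin": 0}]
6.46,6.54,4 [{"offset": [-1.1, 0.5, -0.1], "spin": 0}, {"offset": [-2.2, 1.0, -0.2], "spin": 0}, {"offset": [-3.3, 1.5, -0.2], "spin": 0}, {"offset": [-4.4, 2.0, -0.3], "spin": 0}]
6.54,6.62,4 [{"offset": [-1.1, 0.6, -0.1], "spin": 0}, {"offset": [-2.1, 1.1, -0.2], "spin": 0}, {"offset": [-3.2, 1.7, -0.2], "spin": 0}, {"offset": [-4.2, 2.3, -0.3], "spin": 0}]
6.62,6.7,4 [{"offset": [-1.0, 0.6, -0.1], "spin": 0}, {"offset": [-2.0, 1.3, -0.2], "spin": 0}, {"offset": [-3.0, 2.0, -0.2], "spin": 0}, {"offset": [-4.0, 2.7, -0.3], "spin": 0}]
```

Emit:
{"fn": "drive_tool", "kwargs": {
  "motion": [
    {"offset": [-3.3,-3.0,-0.3],"spin": 0},
    {"offset": [-6.9,-5.7,-0.6],"spin": 0},
    {"offset": [-10.7,-8.2,-0.9],"spin": 0},
    {"offset": [-14.6,-10.4,-1.1],"spin": 0},
    {"offset": [-18.7,-12.3,-1.4],"spin": 0},
    {"offset": [-22.9,-13.8,-1.7],"spin": 0},
    {"offset": [-27.2,-15.1,-2.0],"spin": 0},
    {"offset": [-31.6,-16.0,-2.3],"spin": 0}
  ]
}}

```text
time_s: 9.22
tool_pos: [619.4, 243.4, 229.4]
tool_rot: [3.141, -0.0, 0.003]
force: [5.5, -4.2, -1.9]
gripper_width: 20.7
grip_force: 49.1
```

Emit:
{"fn": "drive_tool", "kwargs": {
  "motion": [
    {"offset": [-3.0,-0.4,-0.2],"spin": 0},
    {"offset": [-6.0,-0.7,-0.4],"spin": 0},
    {"offset": [-9.0,-0.8,-0.6],"spin": 0},
    {"offset": [-12.0,-0.8,-0.8],"spin": 0},
    {"offset": [-14.9,-0.7,-1.0],"spin": 0},
    {"offset": [-17.9,-0.3,-1.1],"spin": 0}
  ]
}}

```text
time_s: 9.72
tool_pos: [601.8, 244.2, 230.6]
tool_rot: [-3.141, 0.0, -0.004]
force: [6.0, -1.0, -1.1]
gripper_width: 20.5
grip_force: 49.2
```

Emit:
{"fn": "drive_tool", "kwargs": {
  "motion": [
    {"offset": [-1.5,0.2,-0.1],"spin": 0},
    {"offset": [-3.0,0.5,-0.2],"spin": 0},
    {"offset": [-4.4,0.8,-0.3],"spin": 0},
    {"offset": [-5.9,1.1,-0.3],"spin": 0}
  ]
}}

```text
time_s: 10.05
tool_pos: [595.9, 243.3, 231.0]
tool_rot: [-3.141, 0.0, -0.004]
force: [5.4, -0.7, -1.5]
gripper_width: 20.5
grip_force: 49.2
```

Emit:
{"fn": "drive_tool", "kwargs": {
  "motion": [
    {"offset": [-1.2,0.3,-0.1],"spin": 0},
    {"offset": [-2.3,0.6,-0.1],"spin": 0},
    {"offset": [-3.5,0.9,-0.2],"spin": 0},
    {"offset": [-4.6,1.3,-0.2],"spin": 0}
  ]
}}

```text
time_s: 10.38
tool_pos: [591.4, 242.2, 231.2]
tool_rot: [-3.141, 0.0, -0.004]
force: [5.8, 1.2, -0.9]
gripper_width: 20.6
grip_force: 49.2
```

Emit:
{"fn": "drive_tool", "kwargs": {
  "motion": [
    {"offset": [-1.1,0.4,-0.1],"spin": 0},
    {"offset": [-2.3,0.8,-0.2],"spin": 0},
    {"offset": [-3.4,1.2,-0.2],"spin": 0},
    {"offset": [-4.5,1.7,-0.3],"spin": 0}
  ]
}}

```text
time_s: 10.72
tool_pos: [586.8, 240.7, 231.6]
tool_rot: [-3.14, 0.0, -0.004]
force: [5.8, 1.2, -0.7]
gripper_width: 20.7
grip_force: 49.2
```

Emit:
{"fn": "drive_tool", "kwargs": {
  "motion": [
    {"offset": [-1.1,0.5,-0.1],"spin": 0},
    {"offset": [-2.2,1.0,-0.2],"spin": 0},
    {"offset": [-3.3,1.5,-0.2],"spin": 0},
    {"offset": [-4.4,2.0,-0.3],"spin": 0}
  ]
}}

```text
time_s: 11.05
tool_pos: [582.4, 238.9, 231.9]
tool_rot: [-3.14, 0.0, -0.004]
force: [5.4, 2.1, -0.6]
gripper_width: 20.7
grip_force: 49.2
```

Emit:
{"fn": "drive_tool", "kwargs": {
  "motion": [
    {"offset": [-1.1,0.6,-0.1],"spin": 0},
    {"offset": [-2.1,1.1,-0.2],"spin": 0},
    {"offset": [-3.2,1.7,-0.2],"spin": 0},
    {"offset": [-4.2,2.3,-0.3],"spin": 0}
  ]
}}

```text
time_s: 11.38
tool_pos: [578.1, 236.8, 232.2]
tool_rot: [-3.14, -0.0, -0.004]
force: [5.9, 3.0, -0.9]
gripper_width: 21.1
grip_force: 49.2
```

```bash
python3 tab.py $(python3 -c "
for i in range(16): print(f'{6.7+.08*i:.2f},{6.78+.08*i:.2f},4')") | sed 's/, "spin": 0//g;s/"offset"://g'
```

```text
6.70,6.78,4 [{ [-1.0, 0.7, -0.1]}, { [-1.9, 1.5, -0.2]}, { [-2.8, 2.2, -0.2]}, { [-3.8, 3.0, -0.3]}]
6.78,6.86,4 [{ [-0.9, 0.8, -0.1]}, { [-1.8, 1.6, -0.2]}, { [-2.7, 2.4, -0.2]}, { [-3.5, 3.3, -0.3]}]
6.86,6.94,4 [{ [-0.8, 0.9, -0.1]}, { [-1.7, 1.7, -0.2]}, { [-2.5, 2.6, -0.2]}, { [-3.2, 3.5, -0.3]}]
6.94,7.02,4 [{ [-0.8, 0.9, -0.1]}, { [-1.5, 1.9, -0.2]}, { [-2.2, 2.8, -0.2]}, { [-2.9, 3.8, -0.3]}]
7.02,7.10,4 [{ [-0.7, 1.0, -0.1]}, { [-1.4, 2.0, -0.2]}, { [-2.0, 3.0, -0.2]}, { [-2.6, 4.0, -0.3]}]
7.10,7.18,4 [{ [-0.6, 1.0, -0.1]}, { [-1.2, 2.1, -0.2]}, { [-1.8, 3.1, -0.2]}, { [-2.3, 4.2, -0.3]}]
7.18,7.26,4 [{ [-0.5, 1.1, -0.1]}, { [-1.0, 2.2, -0.2]}, { [-1.5, 3.3, -0.2]}, { [-2.0, 4.4, -0.3]}]
7.26,7.34,4 [{ [-0.4, 1.1, -0.1]}, { [-0.8, 2.2, -0.2]}, { [-1.2, 3.4, -0.2]}, { [-1.6, 4.5, -0.3]}]
7.34,7.42,4 [{ [-0.3, 1.2, -0.1]}, { [-0.7, 2.3, -0.2]}, { [-1.0, 3.5, -0.2]}, { [-1.2, 4.6, -0.3]}]
7.42,7.50,4 [{ [-0.2, 1.2, -0.1]}, { [-0.5, 2.4, -0.2]}, { [-0.7, 3.5, -0.2]}, { [-0.9, 4.7, -0.3]}]
7.50,7.58,4 [{ [-0.2, 1.2, -0.1]}, { [-0.3, 2.4, -0.2]}, { [-0.4, 3.6, -0.2]}, { [-0.5, 4.8, -0.3]}]
7.58,7.66,4 [{ [-0.1, 1.2, -0.1]}, { [-0.1, 2.4, -0.2]}, { [-0.1, 3.6, -0.2]}, { [-0.1, 4.8, -0.3]}]
7.66,7.74,4 [{ [0.0, 1.2, -0.1]}, { [0.1, 2.4, -0.2]}, { [0.2, 3.6, -0.2]}, { [0.3, 4.8, -0.3]}]
7.74,7.82,4 [{ [0.1, 1.2, -0.1]}, { [0.3, 2.4, -0.2]}, { [0.5, 3.6, -0.2]}, { [0.7, 4.8, -0.3]}]
7.82,7.90,4 [{ [0.2, 1.2, -0.1]}, { [0.5, 2.4, -0.2]}, { [0.8, 3.5, -0.2]}, { [1.1, 4.7, -0.3]}]
7.90,7.98,4 [{ [0.3, 1.2, -0.1]}, { [0.7, 2.3, -0.2]}, { [1.0, 3.4, -0.2]}, { [1.4, 4.6, -0.3]}]
```

Emit:
{"fn": "drive_tool", "kwargs": {
  "motion": [
    {"offset": [-1.0,0.6,-0.1],"spin": 0},
    {"offset": [-2.0,1.3,-0.2],"spin": 0},
    {"offset": [-3.0,2.0,-0.2],"spin": 0},
    {"offset": [-4.0,2.7,-0.3],"spin": 0}
  ]
}}

```text
time_s: 11.72
tool_pos: [574.0, 234.2, 232.4]
tool_rot: [-3.139, 0.0, -0.004]
force: [5.3, 3.5, -0.8]
gripper_width: 20.8
grip_force: 49.2
```

Emit:
{"fn": "drive_tool", "kwargs": {
  "motion": [
    {"offset": [-1.0,0.7,-0.1],"spin": 0},
    {"offset": [-1.9,1.5,-0.2],"spin": 0},
    {"offset": [-2.8,2.2,-0.2],"spin": 0},
    {"offset": [-3.8,3.0,-0.3],"spin": 0}
  ]
}}

```text
time_s: 12.05
tool_pos: [570.2, 231.3, 232.8]
tool_rot: [-3.139, 0.0, -0.003]
force: [4.6, 4.2, -1.7]
gripper_width: 20.7
grip_force: 49.2
```

Emit:
{"fn": "drive_tool", "kwargs": {
  "motion": [
    {"offset": [-0.9,0.8,-0.1],"spin": 0},
    {"offset": [-1.8,1.6,-0.2],"spin": 0},
    {"offset": [-2.7,2.4,-0.2],"spin": 0},
    {"offset": [-3.5,3.3,-0.3],"spin": 0}
  ]
}}

```text
time_s: 12.38
tool_pos: [566.6, 228.2, 233.1]
tool_rot: [-3.139, 0.0, -0.003]
force: [4.6, 4.6, -1.7]
gripper_width: 20.6
grip_force: 49.2
```

Emit:
{"fn": "drive_tool", "kwargs": {
  "motion": [
    {"offset": [-0.8,0.9,-0.1],"spin": 0},
    {"offset": [-1.7,1.7,-0.1],"spin": 0},
    {"offset": [-2.5,2.6,-0.2],"spin": 0},
    {"offset": [-3.2,3.5,-0.2],"spin": 0}
  ]
}}

```text
time_s: 12.72
tool_pos: [563.2, 224.7, 233.3]
tool_rot: [-3.139, 0.0, -0.003]
force: [2.5, 5.3, -0.4]
gripper_width: 21.1
grip_force: 49.3
```

Emit:
{"fn": "drive_tool", "kwargs": {
  "motion": [
    {"offset": [-0.8,0.9,-0.1],"spin": 0},
    {"offset": [-1.5,1.9,-0.2],"spin": 0},
    {"offset": [-2.2,2.8,-0.2],"spin": 0},
    {"offset": [-2.9,3.8,-0.3],"spin": 0}
  ]
}}

```text
time_s: 13.05
tool_pos: [560.1, 221.1, 233.5]
tool_rot: [-3.139, 0.0, -0.002]
force: [2.3, 5.7, -0.6]
gripper_width: 20.8
grip_force: 49.3
```

Emit:
{"fn": "drive_tool", "kwargs": {
  "motion": [
    {"offset": [-0.7,1.0,-0.1],"spin": 0},
    {"offset": [-1.4,2.0,-0.2],"spin": 0},
    {"offset": [-2.0,3.0,-0.2],"spin": 0},
    {"offset": [-2.6,4.0,-0.3],"spin": 0}
  ]
}}

```text
time_s: 13.38
tool_pos: [557.3, 217.1, 233.8]
tool_rot: [-3.139, 0.0, -0.001]
force: [2.4, 5.6, -1.2]
gripper_width: 20.7
grip_force: 49.3
```

Emit:
{"fn": "drive_tool", "kwargs": {
  "motion": [
    {"offset": [-0.6,1.0,-0.1],"spin": 0},
    {"offset": [-1.2,2.1,-0.2],"spin": 0},
    {"offset": [-1.8,3.1,-0.2],"spin": 0},
    {"offset": [-2.3,4.2,-0.3],"spin": 0}
  ]
}}

```text
time_s: 13.72
tool_pos: [554.9, 213.0, 234.1]
tool_rot: [-3.139, 0.0, -0.001]
force: [0.7, 6.4, -0.1]
gripper_width: 20.2
grip_force: 49.3
```

Emit:
{"fn": "drive_tool", "kwargs": {
  "motion": [
    {"offset": [-0.5,1.1,-0.1],"spin": 0},
    {"offset": [-1.0,2.2,-0.2],"spin": 0},
    {"offset": [-1.5,3.3,-0.2],"spin": 0},
    {"offset": [-2.0,4.4,-0.3],"spin": 0}
  ]
}}

```text
time_s: 14.05
tool_pos: [552.7, 208.5, 234.3]
tool_rot: [-3.139, 0.0, -0.0]
force: [0.2, 6.2, -0.4]
gripper_width: 21.0
grip_force: 49.3
```

Emit:
{"fn": "drive_tool", "kwargs": {
  "motion": [
    {"offset": [-0.4,1.1,-0.1],"spin": 0},
    {"offset": [-0.8,2.2,-0.2],"spin": 0},
    {"offset": [-1.2,3.4,-0.2],"spin": 0},
    {"offset": [-1.6,4.5,-0.3],"spin": 0}
  ]
}}

```text
time_s: 14.38
tool_pos: [550.9, 204.1, 234.5]
tool_rot: [-3.139, 0.0, 0.0]
force: [-0.5, 6.5, 0.3]
gripper_width: 20.7
grip_force: 49.3
```

Emit:
{"fn": "drive_tool", "kwargs": {
  "motion": [
    {"offset": [-0.3,1.2,-0.1],"spin": 0},
    {"offset": [-0.7,2.3,-0.2],"spin": 0},
    {"offset": [-1.0,3.5,-0.2],"spin": 0},
    {"offset": [-1.2,4.6,-0.3],"spin": 0}
  ]
}}

```text
time_s: 14.72
tool_pos: [549.5, 199.4, 234.8]
tool_rot: [-3.139, 0.0, 0.001]
force: [-1.3, 7.2, 0.6]
gripper_width: 20.7
grip_force: 49.3
```

Emit:
{"fn": "drive_tool", "kwargs": {
  "motion": [
    {"offset": [-0.2,1.2,-0.1],"spin": 0},
    {"offset": [-0.5,2.4,-0.2],"spin": 0},
    {"offset": [-0.7,3.5,-0.2],"spin": 0},
    {"offset": [-0.9,4.7,-0.3],"spin": 0}
  ]
}}

```text
time_s: 15.05
tool_pos: [548.5, 194.7, 235.1]
tool_rot: [-3.139, 0.0, 0.002]
force: [-1.4, 5.7, 0.6]
gripper_width: 21.0
grip_force: 49.3
```

Emit:
{"fn": "drive_tool", "kwargs": {
  "motion": [
    {"offset": [-0.2,1.2,-0.1],"spin": 0},
    {"offset": [-0.3,2.4,-0.2],"spin": 0},
    {"offset": [-0.4,3.6,-0.2],"spin": 0},
    {"offset": [-0.5,4.8,-0.3],"spin": 0}
  ]
}}

```text
time_s: 15.38
tool_pos: [547.8, 189.9, 235.3]
tool_rot: [-3.139, 0.0, 0.002]
force: [-1.5, 6.1, 0.7]
gripper_width: 20.5
grip_force: 49.3
```

Emit:
{"fn": "drive_tool", "kwargs": {
  "motion": [
    {"offset": [0,1.2,-0.1],"spin": 0},
    {"offset": [0,2.4,-0.2],"spin": 0},
    {"offset": [0,3.6,-0.3],"spin": 0},
    {"offset": [0,4.8,-0.4],"spin": 0}
  ]
}}

```text
time_s: 15.72
tool_pos: [547.6, 185.0, 235.6]
tool_rot: [-3.139, 0.0, 0.003]
force: [-2.5, 5.8, 0.8]
gripper_width: 20.7
grip_force: 49.3
```

Emit:
{"fn": "drive_tool", "kwargs": {
  "motion": [
    {"offset": [0,1.2,-0.1],"spin": 0},
    {"offset": [0.1,2.4,-0.2],"spin": 0},
    {"offset": [0.2,3.6,-0.3],"spin": 0},
    {"offset": [0.4,4.8,-0.4],"spin": 0}
  ]
}}

```text
time_s: 16.05
tool_pos: [547.7, 180.1, 235.9]
tool_rot: [-3.139, 0.0, 0.004]
force: [-3.4, 5.7, 0.7]
gripper_width: 20.9
grip_force: 49.4
```

Emit:
{"fn": "drive_tool", "kwargs": {
  "motion": [
    {"offset": [0.2,1.2,-0.1],"spin": 0},
    {"offset": [0.4,2.4,-0.2],"spin": 0},
    {"offset": [0.6,3.6,-0.3],"spin": 0},
    {"offset": [0.8,4.8,-0.4],"spin": 0}
  ]
}}

```text
time_s: 16.38
tool_pos: [548.3, 175.3, 236.2]
tool_rot: [-3.139, 0.0, 0.005]
force: [-4.2, 5.5, 0.8]
gripper_width: 21.0
grip_force: 49.4
```

Emit:
{"fn": "drive_tool", "kwargs": {
  "motion": [
    {"offset": [0.3,1.2,-0.1],"spin": 0},
    {"offset": [0.6,2.4,-0.2],"spin": 0},
    {"offset": [0.9,3.5,-0.2],"spin": 0},
    {"offset": [1.2,4.7,-0.3],"spin": 0}
  ]
}}

```text
time_s: 16.72
tool_pos: [549.1, 171.4, 236.4]
tool_rot: [-3.138, 0.001, 0.006]
force: [-6.3, 11.6, 1.4]
gripper_width: 20.7
grip_force: 49.4
```

The push rose from 6 N to about 13 N along the grip's path, so the screw is against its stop. I'll ease back to take off the twist, let go and rise.

Emit:
{"fn": "drive_tool", "kwargs": {
  "motion": [
    {"offset": [-0.3,-1.3,0],"spin": 0},
    {"offset": [-0.6,-2.6,0],"spin": 0},
    {"offset": [-0.9,-3.6,0],"spin": 0},
    {"offset": [-0.9,-3.6,0],"spin": 0}
  ]
}}

```text
time_s: 17.05
tool_pos: [548.5, 174.2, 236.4]
tool_rot: [-3.14, -0.0, 0.005]
force: [-4.9, 5.3, 0.2]
gripper_width: 20.9
grip_force: 49.4
```

Emit:
{"fn": "drive_tool", "kwargs": {
  "motion": [
    {"offset": [0,0,0],"spin": 0},
    {"offset": [0,0,0],"spin": 0},
    {"offset": [0,0,0],"spin": 0},
    {"offset": [0,0,0],"spin": 0},
    {"offset": [0,0,0],"spin": 0},
    {"offset": [0,0,0],"spin": 0},
    {"offset": [0,0,0],"spin": 0},
    {"offset": [0,0,0],"spin": 0}
  ],
  "grip": 0.7
}}

```text
time_s: 17.72
tool_pos: [550.3, 172.8, 237.0]
tool_rot: [3.142, -0.0, 0.0]
force: [0.2, 0.4, 0.5]
gripper_width: 59.5
grip_force: 0.0
```

Emit:
{"fn": "drive_tool", "kwargs": {
  "motion": [
    {"offset": [0,0,-6],"spin": 0},
    {"offset": [0,0,-20],"spin": 0},
    {"offset": [0,0,-42],"spin": 0},
    {"offset": [0,0,-65],"spin": 0},
    {"offset": [0,0,-80],"spin": 0},
    {"offset": [0,0,-84],"spin": 0},
    {"offset": [0,0,-84],"spin": 0}
  ]
}}

```text
time_s: 18.3
tool_pos: [550.9, 173.0, 322.4]
tool_rot: [-3.141, 0.0, -0.004]
force: [0.8, -0.2, -1.2]
gripper_width: 59.8
grip_force: 0.0
```

```bash
python3 - <<'E'
from h import *
o=r.observe();print(o['time_s'],o['tool_pos'],o['force'])
d=get("side"); P=cloud(d); cv2.imwrite("pics/s3.png",d["img"][...,::-1])
b=cv2.imread('pics/s3.png')[60:230,170:300]; cv2.imwrite('pics/c3.png',cv2.resize(b,(390,510),interpolation=2))
X,Y,Z=P[...,0],P[...,1],P[...,2]
q=P[(X>580)&(X<630)&(Y>10)&(Y<60)&(Z>80)&(Z<95)];print(q.mean(0),len(q))
d=get("top"); P=cloud(d); X,Y,Z=P[...,0],P[...,1],P[...,2]
q=P[(X>580)&(X<630)&(Y>10)&(Y<60)&(Z>80)&(Z<95)];print(q.mean(0),len(q))
I=d["img"].astype(int); q=P[(I[...,0]>110)&(I[...,1]<60)&(X>540)&(X<680)&(Y>110)&(Y<250)]; print("rim z",np.median(q[:,2]))
E
```

```text
18.3 [550.87261877 172.99354731 322.43149195] [ 0.82514462 -0.19669428 -1.2178203 ]
[603.67780534  32.01469671  86.30432667] 29
[604.77322105  32.43188774  88.11482043] 22
rim z 217.68566692560717
```

View pics/c3.png

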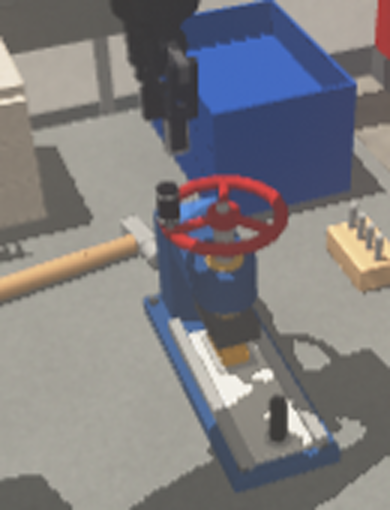

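The wheel is raised and free, and the gold bar shows under the lifted hood. I'll go to the handle.

Emit:
{"fn": "drive_tool", "kwargs": {
  "motion": [
    {"offset": [10,27,0],"spin": 0},
    {"offset": [22,60,0],"spin": 0},
    {"offset": [35,92,0],"spin": 0},
    {"offset": [46,120,0],"spin": 0},
    {"offset": [52,136,0],"spin": 0},
    {"offset": [54,140.5,0],"spin": 0},
    {"offset": [54,140.5,0],"spin": 0},
    {"offset": [54,140.5,0],"spin": 0}
  ]
}}

```text
time_s: 19.07
tool_pos: [603.7, 32.7, 319.9]
tool_rot: [-3.141, 0.001, 0.003]
force: [0.3, -0.5, 0.3]
gripper_width: 59.8
grip_force: 0.0
```

Emit:
{"fn": "drive_tool", "kwargs": {
  "motion": [
    {"offset": [0,0,25],"spin": 0},
    {"offset": [0,0,60],"spin": 0},
    {"offset": [0,0,98],"spin": 0},
    {"offset": [0,0,136],"spin": 0},
    {"offset": [0,0,170],"spin": 0},
    {"offset": [0,0,190],"spin": 0},
    {"offset": [0,0,200],"spin": 0},
    {"offset": [0,0,200],"spin": 0}
  ]
}}

```text
time_s: 19.73
tool_pos: [602.4, 33.4, 118.7]
tool_rot: [3.142, 0.002, -0.007]
force: [0.2, -0.2, 0.7]
gripper_width: 59.8
grip_force: 0.0
```

```bash
python3 - <<'E'
from h import *
o=r.observe();print(o['time_s'],o['tool_pos'],o['force'])
for n in("side","top"):
    d=get(n); P=cloud(d); X,Y,Z=P[...,0],P[...,1],P[...,2]
    q=P[(X>530)&(X<585)&(Y>140)&(Y<200)&(Z>250)];print(n,np.percentile(q,[5,50,95],axis=0).round(1).tolist(),len(q))
    I=d["img"].astype(int); q=P[(I[...,0]>110)&(I[...,1]<60)&(X>540)&(X<680)&(Y>110)&(Y<250)]; print("rim z",np.percentile(q[:,2],[5,50,95]))
    cv2.imwrite(f"pics/{n}4.png",d["img"][...,::-1])
b=cv2.imread('pics/side4.png')[100:260,180:320]; cv2.imwrite('pics/c4.png',cv2.resize(b,(420,480),interpolation=2))
E
```

```text
19.7333 [602.38661721  33.42074682 118.65820295] [ 0.2464522  -0.21328725  0.74159679]
side [[537.5, 165.3, 252.1], [546.7, 170.9, 266.6], [557.4, 183.0, 271.6]] 69
rim z [211.85953311 214.61347993 219.46148418]
top [[539.4, 166.2, 261.6], [547.8, 175.0, 269.1], [557.2, 184.0, 272.7]] 56
rim z [217.74226781 221.76867477 225.22568628]
```

View pics/c4.png

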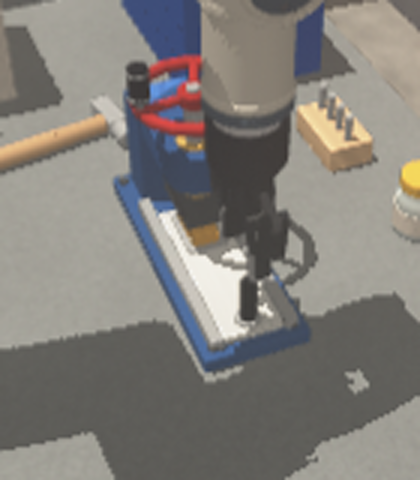

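The wheel has risen about 29 mm, as expected, and the fingers stand above the handle post. I'll lower and grasp.

Emit:
{"fn": "drive_tool", "kwargs": {
  "motion": [
    {"offset": [1,0,10],"spin": 0},
    {"offset": [1,0,25],"spin": 0},
    {"offset": [1,0,42],"spin": 0},
    {"offset": [1,0,57],"spin": 0},
    {"offset": [1,0,65],"spin": 0},
    {"offset": [1,0,68],"spin": 0},
    {"offset": [1,0,68],"spin": 0}
  ]
}}

```text
time_s: 20.42
tool_pos: [605.5, 32.4, 53.1]
tool_rot: [-3.142, 0.0, -0.0]
force: [0.5, -0.1, -0.2]
gripper_width: 60.0
grip_force: 0.0
```

Emit:
{"fn": "drive_tool", "kwargs": {
  "motion": [
    {"offset": [0,0,0],"spin": 0},
    {"offset": [0,0,0],"spin": 0},
    {"offset": [0,0,0],"spin": 0},
    {"offset": [0,0,0],"spin": 0},
    {"offset": [0,0,0],"spin": 0},
    {"offset": [0,0,0],"spin": 0},
    {"offset": [0,0,0],"spin": 0},
    {"offset": [0,0,0],"spin": 0}
  ],
  "grip": 0
}}

```text
time_s: 21.08
tool_pos: [605.9, 32.5, 54.0]
tool_rot: [-3.141, 0.0, -0.002]
force: [-1.6, 1.5, 5.8]
gripper_width: 16.5
grip_force: 48.6
```

Emit:
{"fn": "drive_tool", "kwargs": {
  "motion": [
    {"offset": [0,1,-0.5],"spin": 0},
    {"offset": [0,3,-0.5],"spin": 0},
    {"offset": [-0.1,6,-0.5],"spin": 0},
    {"offset": [-0.2,10,-0.5],"spin": 0},
    {"offset": [-0.3,14,-0.5],"spin": 0},
    {"offset": [-0.4,18,-0.5],"spin": 0},
    {"offset": [-0.5,22,-0.5],"spin": 0},
    {"offset": [-0.6,26,-0.5],"spin": 0},
    {"offset": [-0.7,30,-0.5],"spin": 0},
    {"offset": [-0.8,34,-0.5],"spin": 0}
  ]
}}

```text
time_s: 21.92
tool_pos: [605.3, -2.2, 54.0]
tool_rot: [-3.141, 0.0, -0.003]
force: [2.3, 3.5, 5.3]
gripper_width: 16.7
grip_force: 49.6
```

Emit:
{"fn": "drive_tool", "kwargs": {
  "motion": [
    {"offset": [0,4,0],"spin": 0},
    {"offset": [0,8,0],"spin": 0},
    {"offset": [0,12,0],"spin": 0},
    {"offset": [0,16,0],"spin": 0},
    {"offset": [0,20,0],"spin": 0},
    {"offset": [0,25,0],"spin": 0},
    {"offset": [0,30,0],"spin": 0},
    {"offset": [0,35,0],"spin": 0},
    {"offset": [0,40,0],"spin": 0},
    {"offset": [0,44,0],"spin": 0}
  ]
}}

```text
time_s: 22.75
tool_pos: [604.6, -46.4, 54.0]
tool_rot: [-3.142, 0.001, -0.001]
force: [-0.2, 3.7, 7.5]
gripper_width: 16.6
grip_force: 49.9
```

Emit:
{"fn": "drive_tool", "kwargs": {
  "motion": [
    {"offset": [0,3,0],"spin": 0},
    {"offset": [0,6,0],"spin": 0},
    {"offset": [0,9,0],"spin": 0},
    {"offset": [0,12,0],"spin": 0},
    {"offset": [0,15,0],"spin": 0},
    {"offset": [0,17,0],"spin": 0},
    {"offset": [0,18,0],"spin": 0},
    {"offset": [0,18,0],"spin": 0}
  ]
}}

```text
time_s: 23.42
tool_pos: [604.3, -64.4, 54.0]
tool_rot: [3.141, -0.001, -0.0]
force: [-1.8, 0.1, 8.5]
gripper_width: 16.6
grip_force: 50.0
```

Emit:
{"fn": "drive_tool", "kwargs": {
  "motion": [
    {"offset": [0,1,-0.7],"spin": 0},
    {"offset": [0,2,-1.5],"spin": 0},
    {"offset": [0,3,-1.5],"spin": 0},
    {"offset": [0,4,-1.5],"spin": 0},
    {"offset": [0,4,-1.5],"spin": 0}
  ]
}}

```text
time_s: 23.83
tool_pos: [604.2, -65.8, 54.1]
tool_rot: [-3.138, 0.002, 0.001]
force: [4.0, 15.1, -6.1]
gripper_width: 16.7
grip_force: 50.1
```

Emit:
{"fn": "drive_tool", "kwargs": {
  "motion": [
    {"offset": [0,0.7,0.7],"spin": 0},
    {"offset": [0,1.5,0.7],"spin": 0},
    {"offset": [0,2.0,0.7],"spin": 0},
    {"offset": [0,2.0,0.7],"spin": 0}
  ]
}}

```text
time_s: 24.17
tool_pos: [604.2, -65.9, 54.0]
tool_rot: [-3.136, 0.002, 0.001]
force: [1.8, 26.8, 1.1]
gripper_width: 16.8
grip_force: 51.3
```

The slide is firmly against its end stop. I'll back off the pull, release and rise.

Emit:
{"fn": "drive_tool", "kwargs": {
  "motion": [
    {"offset": [0,-1.5,0],"spin": 0},
    {"offset": [0,-3,0],"spin": 0},
    {"offset": [0,-4.2,0],"spin": 0},
    {"offset": [0,-4.2,0],"spin": 0}
  ]
}}

```text
time_s: 24.5
tool_pos: [604.2, -65.6, 54.1]
tool_rot: [3.141, 0.0, -0.001]
force: [1.2, 2.6, -0.1]
gripper_width: 16.6
grip_force: 50.7
```

Emit:
{"fn": "drive_tool", "kwargs": {
  "motion": [
    {"offset": [0,0,0],"spin": 0},
    {"offset": [0,0,0],"spin": 0},
    {"offset": [0,0,0],"spin": 0},
    {"offset": [0,0,0],"spin": 0},
    {"offset": [0,0,0],"spin": 0},
    {"offset": [0,0,0],"spin": 0},
    {"offset": [0,0,0],"spin": 0},
    {"offset": [0,0,0],"spin": 0}
  ],
  "grip": 0.6
}}

```text
time_s: 25.17
tool_pos: [604.5, -65.5, 54.3]
tool_rot: [3.142, 0.0, 0.0]
force: [0.2, -0.1, 0.5]
gripper_width: 51.3
grip_force: 0.0
```

Emit:
{"fn": "drive_tool", "kwargs": {
  "motion": [
    {"offset": [0,0,-6],"spin": 0},
    {"offset": [0,0,-20],"spin": 0},
    {"offset": [0,0,-42],"spin": 0},
    {"offset": [0,0,-70],"spin": 0},
    {"offset": [0,0,-100],"spin": 0},
    {"offset": [0,0,-130],"spin": 0},
    {"offset": [0,25,-150],"spin": 0},
    {"offset": [0,60,-160],"spin": 0},
    {"offset": [0,95,-160],"spin": 0},
    {"offset": [0,120,-160],"spin": 0}
  ]
}}

```text
time_s: 26.0
tool_pos: [604.9, -187.9, 216.3]
tool_rot: [3.14, 0.0, 0.004]
force: [-0.3, 1.0, -0.1]
gripper_width: 51.1
grip_force: 0.0
```

Emit:
{"fn": "drive_tool", "kwargs": {
  "motion": [
    {"offset": [-20,25,0],"spin": 0},
    {"offset": [-40,50,0],"spin": 0},
    {"offset": [-60,75,0],"spin": 0},
    {"offset": [-75,95,0],"spin": 0},
    {"offset": [-80,100,0],"spin": 0},
    {"offset": [-80,100,0],"spin": 0},
    {"offset": [-80,100,0],"spin": 0}
  ]
}}

```text
time_s: 26.58
tool_pos: [524.8, -285.3, 214.7]
tool_rot: [-3.141, 0.002, -0.001]
force: [-0.4, 0.8, 0.4]
gripper_width: 51.6
grip_force: 0.0
```

```bash
python3 - <<'E'
from h import *
o=r.observe();print(o['time_s'],o['tool_pos'],o['force'])
for n in("side","top"):
    d=get(n); P=cloud(d); X,Y,Z=P[...,0],P[...,1],P[...,2]; I=d["img"].astype(int)
    q=P[(X>570)&(X<640)&(Y>-100)&(Y<-30)&(Z>70)&(Z<95)];print(n,"handle",q.mean(0),len(q))
    q=P[(I[...,0]>150)&(I[...,2]<90)&(I[...,1]>90)&(X>570)&(X<640)&(Y>30)&(Y<150)&(Z>35)&(Z<60)];print("bar",len(q),q.mean(0),q.min(0),q.max(0))
    cv2.imwrite(f"pics/{n}5.png",d["img"][...,::-1])
a=cv2.imread('pics/top5.png')[110:220,140:300];b=cv2.imread('pics/side5.png')[90:260,180:310]
cv2.imwrite('pics/c5.png',cv2.hconcat([cv2.resize(a,(480,330),interpolation=2),cv2.resize(b,(252,330),interpolation=2)]))
E
```

```text
26.5833 [ 524.75827073 -285.2600004   214.67998262] [-0.36194402  0.7625291   0.35959345]
side handle [nan nan nan] 0
bar 47 [599.94135091  79.72496641  46.99910594] [589.77900482  53.8801098   35.68487844] [616.94548696 109.14404283  52.86575262]
top handle [602.90793108 -66.11024286  85.16065615] 27
bar 131 [608.01935558  83.55571794  49.29555644] [592.53865359  57.19614116  37.05765819] [621.42612897 113.93552721  54.67089007]<stdin>:5: RuntimeWarning: Mean of empty slice.
  ret = um.true_divide(
```

View pics/c5.png

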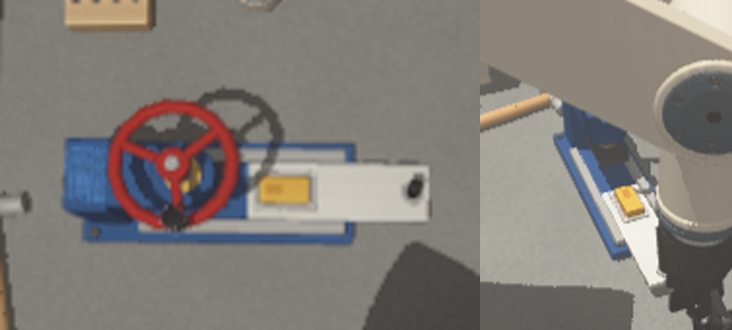

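The slide is fully out: the handle has moved about 98.5 mm, which matches the end stop. The gold bar lies in its pocket, clear of the hood.

```bash
python3 -c "
from plant import r
print(r.hand_in())"
```

```text
the job is handed in; nothing more can be done
None
```

The job is done and handed in at about 27 s: the press is wound up to its upper stop (grip push about 13 N, then eased off), the slide is drawn out to its end stop with the bar still in its pocket, and the arm is clear. The hand-in gave no verdict.

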